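# Set the strap cutter's fence to a width block, slack taken up

### The arm

A 6-joint arm with a two-finger parallel gripper is mounted at the origin on the work surface. World frame = base frame: x ahead of the robot, y to its left, z up, the work surface at z = 0. Lengths are in mm, angles in rad, forces in N, time in s.
With the tool pointing down it reaches from about 400 to 925 mm from the base axis. Payload 12.5 kg.
Tool frame: the origin (TCP) lies midway between the tips of the shut fingers; the grasp point (between the pads) lies 19 mm behind it (env.pinch_z is the z of the grasp point in the tool frame, in mm); z points along the fingers, y is the line along which they close (so a half turn about z gives the same grasp; the last joint's range is limited). The gripper opens to 95 mm and grips with 3 to 60 N. Pads are 20 mm wide; open, the fingers measure 119 mm over their backs; the gripper's body (75 mm by 180 mm) begins 59 mm behind the grasp point.
Start: joints at [-1.338, 0.491, 1.559, -0, 1.092, -0.106], TCP at [207.746, -589.482, 214.661] pointing down, gripper open.
Joint ranges: [-3.1, 3.1], [-0.84, 2.19], [0.05, 2.79], [-1.13, 4.28], [0.06, 2.93], [-2.69, 2.69]. Speed limits (rad/s): [2.22, 2.22, 2.79, 3.14, 3.14, 3.14].

### API

Orientations are given as [roll, pitch, yaw] about the fixed x, y, z axes, in that order (R = Rz(yaw) Ry(pitch) Rx(roll)).
In Python, from cell import env, eyes gives the robot as it stands.
- The arm moves only by the shell command python3 -m inch 'ROWS'. ROWS is JSON, a list of rows, each a list of 3 entries, a list of its own where there are three numbers: the shift along the tool's x, y, z in units of 60 mm (1.0 is 60 mm), then the turn about the tool's z in units of 5 degrees (1.0 is 5 degrees), then the closure, from -1 (fully open) to 1 (shut). In form: [[[tx, ty, tz], turn, claw], ...]. A call has exactly 10 rows; each row shifts and turns the commanded pose from where the row before left it, along the tool's axes as they then stand; what a row does not reach is not made up. A row lasts 1/8 s, in which the tool goes at most 62.5 mm and 10.7 degrees, less where a joint would pass 70% of its speed; a pose out of reach is approached as far as the arm can. A call is refused whole if a number of a shift passes 1 or a number of a turn 1, either way. A call with a gripper value outside its range is refused whole. The fingers move at their own pace and stop on an object; the grip force is fixed at half the most. Time passes only in rows, so rows that do not move let the fingers close, or fill a call up. It gives the time, the measured TCP pose, the force, the opening and the grip force at its end, in the units of the state.
- env.state(): the state, without advancing time (a new reading comes with each control period).
- eyes.read_camera(name): name is "scene" or "side" or "wrist"; returns a dict with "pixels" (480x640x3 uint8, red, green, blue), "fx", "fy", "cx", "cy" (pixels), "extrinsics" (4x4, takes a point from world to camera coordinates). Camera axes: x right, y down, z forward; pixel columns grow to the right and rows downward; lengths in mm; the calibration is good to about 2 mm. A picture is of the moment at which its call begins. There is no depth.
- env.job_done(): hands the job in; it is judged then, once.
Trained networks look in a picture, given as the dict that the camera call returned (one of the last four; its "shot" number tells which), for a name from the list of things; names that differ only in an ending like _2 or _b are one class to them, and where a whole thing is asked for, a point or a joint stands for the part that bears it (a point fixed in the world has none). Each returns a list of dicts, best first, with "score" (0 to 1); they miss things now and then, are a little off and sometimes report something else, mostly with a low value. They report only what shows in the picture. A call takes as long as a camera call. They do not tell look-alikes from the thing itself.
- eyes.boxes_of(name, picture): "centre" ([row, column] in pixels, amid what is visible of it).
- eyes.cut_out(name, picture): "mask" (480x640 bool, what is visible of it) and "centre" ([row, column] in pixels, amid what is visible of it).
- eyes.spot_point(name, picture): "centre" ([row, column] in pixels: a listed point, or the origin of a listed thing).
The state is a dict: "t": time; "joints": joint angles; "qvel": joint speeds; "tau": joint torques, N m; "eef_pos": TCP position; "tcp_rot": TCP orientation; "ft_force": force on the tool from outside, world axes, zero at the start; "moment": the same for the moment, N m; "opening": opening from 0.0 (shut) to 1.0 (fully open); "grip_force": force on a finger pad.
Only numpy, scipy, OpenCV 4.12 (cv2) and the standard library are available. Lean on these libraries where they do the work, as an engineer would, in place of code of your own. Each camera call takes 0.05 s, during which the arm holds its last target. There are 200 camera calls.

### The job

Set the strap cutter's fence to the 40 mm brass-faced width block: crank the handwheel anticlockwise until its red line has gone well past the pointer and the fence stands open wide enough for the block to go in freely, then stand the block upright on the bed between fence and rail, brass faces towards them, and let go of it. Then crank clockwise only, so that the slack in the drive is taken up, until the fence just nips the block against the rail - held snugly but gently, never squeezed hard - with the red line back at the pointer, and let go of the crank without turning it back. Leave everything else on the table where it is.

Things in the scene. Friction and masses are not known exactly. Their poses are not given: they have to be found in the camera images.
- cutter: green bench strap cutter with a steel bed, 150 x 360 mm, fixed to the table. Origin: on the table under it; in its frame the bed top is z = 25 mm, its centre line x = 0, and y runs along the fence's travel. The fixed steel rail (90 mm long in x, top at z = 70 mm) is bolted on with its face, looking to -y, at y = +90 mm give or take 3.5 mm; the handwheel's axis is at x = 0, y = -100 mm
- fence: aluminium fence, 90 mm long in x, 20 mm thick, top at z = 71 mm; origin at the bed in its face, which looks to +y at the rail. Slides only along the cutter's y, 15 mm per rad of handwheel; anticlockwise seen from above opens it. Starts too near the rail for the block; opens to y = 18 mm. Its sprung steel face gives 1 mm per 15 N. The drive's drag keeps it where it is left
- axis (a point): centre of the handwheel (dark spoked wheel, 126 mm across, level, rim top at z = 72 mm), at z = 75 mm. Its drive has about 0.7 rad of slack: after a change of direction it turns almost freely through that before the fence moves. Moving the fence takes about 5 N at the knob; pressing the fence on something with 10 N adds nearly 3 N more
- knob_top (a point): centre of the top of the wheel's black upright crank knob (22 mm across, 40 mm high, top at z = 114 mm), 55 mm from the axis, straight across the wheel from the red line; it spins freely on its own pin, so the gripper need not turn
- red_line (a point): red line on the handwheel's rim, 58 mm from its axis, straight across from the crank knob; turns with the wheel
- pointer_tip (a point): tip of the yellow fixed pointer over the rim on the cutter's +x side of the wheel, 58 mm from the axis. With the slack taken up clockwise and the block nipped, the red line stands at it to within about 15 mm only, as the rail's seat varies: the nip itself has to be felt as a rise in the cranking force
- block: width block: brown wood with two brass faces, 40 mm between the brass faces (its y axis), 52 mm along x, 60 mm high, 0.15 to 0.28 kg, standing on the table. Origin: centre of underside
- plain_block: narrower block of plain pale wood without brass, 52 x 26 x 60 mm; not the one to use. Origin: centre of underside
- shell_a: blue moulded purse shell, 80 mm across, 25 mm high. Bystander
- shell_b: second blue moulded purse shell, 80 mm across, 25 mm high. Bystander
- bowl: blue ceramic bowl, 120 mm across, 55 mm high. Bystander
- wax_tin: yellow wax tin, 70 mm across, 30 mm high. Bystander
- hammer: hammer lying on the table. Bystander
- brush: glue brush lying on the table. Bystander
Mind the look-alikes: they are no part of the job. There is more than one size of the block; the one meant has the size given above.

How it is judged (in metres and radians):
On the way, in this order (a step that is already met when the one before it is completed fails the run):
1. the red line is more than 20 mm past the pointer and the fence is wound open beyond its place at the mark (y of fence in the frame of cutter below 0.049 m and horizontal distance between red_line and pointer_tip above 0.02 m), for 0.2 s.
2. the block stands upright on the bed between the fence and the rail, let go (x of block in the frame of cutter between -0.02 and 0.02 m and z of block in the frame of cutter between 0.022 and 0.029 m and angle between block's own z axis and vertical below 0.06 rad and y of block in the frame of cutter between 0.03 and 0.077 m and contact force between the fingers and block below 0.1 N), for 0.2 s.
At the end, for the whole second after the job is handed in: The block stands upright on the bed within 20 mm of its centre line, brass faces square to the fence within 0.06 rad, nipped between fence and rail with 2.5 to 20 N, the red line within 18 mm of the pointer tip (so only with the slack taken up clockwise), the block at rest (x of block in the frame of cutter between -0.02 and 0.02 m and z of block in the frame of cutter between 0.022 and 0.029 m and angle between block's own z axis and vertical below 0.06 rad and y of block in the frame of cutter between 0.065 and 0.075 m and y of fence in the frame of cutter between 0.045 and 0.056 m and angle between the y axis of block and the y axis of cutter, either way round below 0.06 rad and contact force between fence and block between 2.5 and 20 N and horizontal distance between red_line and pointer_tip below 0.018 m and linear speed of block below 0.01 m/s); the robot touches nothing.
It fails at once if the fence squeezes the block with more than 25 N (contact force between fence and block above 25 N).
It fails at once if the block is knocked over (angle between block's own z axis and vertical above 0.5 rad).
It fails at once if anything else on the table is moved more than 30 mm (distance of any of plain_block, shell_a, shell_b, bowl, wax_tin, hammer, brush from where it was at the start of the episode above 0.03 m).
It also fails if it takes over 72 s, if anything falls off the work surface, if the arm or the gripper's body presses on something with over 40 N, if the wrist force passes 120 N, or if a joint passes its speed limit or range.

## Working session

There is one attempt and no reset: what is moved stays moved. The work goes in short steps, Python scripts to look and compute and a shell command to move; the robot and the scene stay as the last step left them, time stands still between calls to the robot, and variables do not carry over. Pictures are saved under pics/ and viewed, at most 10 in all, crops included, and the job is handed in when it is done.

```bash
ls; mkdir -p pics
cat > h.py <<'E'
import numpy as np, cv2
from cell import env, eyes
def ray(p,rc):
    E=np.array(p["extrinsics"]);R=E[:3,:3];t=E[:3,3]
    d=R.T@np.array([(rc[1]-p["cx"])/p["fx"],(rc[0]-p["cy"])/p["fy"],1.]);o=-R.T@t
    return o,d/np.linalg.norm(d)
def atz(p,rc,z):
    o,d=ray(p,rc);return o+d*(z-o[2])/d[2]
def tri(rs):
    A=sum(np.eye(3)-np.outer(d,d) for o,d in rs);b=sum((np.eye(3)-np.outer(d,d))@o for o,d in rs)
    x=np.linalg.solve(A,b);return x,max(np.linalg.norm(np.cross(x-o,d)) for o,d in rs)
def save(p,n): cv2.imwrite("pics/"+n,p["pixels"][:,:,::-1])
def proj(p,X):
    E=np.array(p["extrinsics"]);c=E[:3,:3]@X+E[:3,3];return np.array([p["fy"]*c[1]/c[2]+p["cy"],p["fx"]*c[0]/c[2]+p["cx"]])
E
python3 - <<'E'
from h import *
np.set_printoptions(precision=1,suppress=True)
s=eyes.read_camera("scene");d=eyes.read_camera("side")
save(s,"s0.png");save(d,"d0.png")
for n,z in [("cutter",0),("fence",25),("axis",75),("knob_top",114),("red_line",72),("pointer_tip",75),("block",0),("plain_block",0),("shell_a",0),("bowl",0),("wax_tin",0),("hammer",0),("brush",0)]:
    a=eyes.spot_point(n,s);b=eyes.spot_point(n,d)
    print(n)
    for nm,p,l in(("s",s,a),("d",d,b)):
        for q in l[:3]: print("  ",nm,round(q["score"],2),np.array(q["centre"]),atz(p,q["centre"],z))
    if a and b: x,e=tri([ray(s,a[0]["centre"]),ray(d,b[0]["centre"])]);print("   tri",x,round(e,1))
st=env.state();print(st["eef_pos"],st["tcp_rot"],st["ft_force"],env.pinch_z)
E
```

```text
pics
cutter
   s 0.6 [261. 302.] [567.3 -73.1   0. ]
   s 0.26 [211.3 292.7] [ 392.4 -197.2    0. ]
   d 0.81 [278.9 336.8] [573.3 -72.2   0. ]
   d 0.43 [202.2 378.8] [731.5 293.5   0. ]
   tri [571.8 -72.5   2.3] 2.0
fence
   s 0.77 [260.8 331.7] [555.8   5.5  25. ]
   d 0.73 [254.9 342.1] [590.9   2.6  25. ]
   tri [581.3   6.   34.6] 13.2
axis
   s 0.96 [225.9 274.8] [ 555.  -158.7   75. ]
   d 0.86 [286.3 332.1] [ 555.4 -170.5   75. ]
   tri [ 553.4 -162.8   69.9] 3.2
knob_top
   s 0.48 [209.1 292.7] [ 515.9 -127.5  114. ]
   s 0.31 [261.  303.1] [677.1 -11.3 114. ]
   d 0.43 [266.2 324.4] [ 535. -134.  114.]
   d 0.35 [202.4 341.6] [592.  143.6 114. ]
   tri [ 529.1 -127.7  116.1] 8.4
red_line
   s 0.62 [225.7 243. ] [ 589.6 -233.1   72. ]
   d 0.63 [301.6 343.1] [ 582.6 -221.4   72. ]
   tri [ 586.5 -229.3   75.4] 5.7
pointer_tip
   s 0.5 [232.8 253.8] [ 604.1 -191.3   75. ]
   d 0.45 [286.2 350.7] [ 604.9 -170.4   75. ]
   tri [ 607.6 -183.6   84.3] 5.1
block
   s 0.74 [326.  443.2] [610.5 316.1   0. ]
   s 0.66 [316.2 392.2] [637. 202.  -0.]
   s 0.55 [294.9 413.4] [548.2 22
[... 677 characters left out ...]
7 414.3] [734.9 290.3   0. ]
   d 0.98 [372.4 392.8] [ 699.6 -386.5    0. ]
   tri [ 698.  -385.8    0.8] 1.9
wax_tin
   s 0.78 [192. 216.] [ 417.1 -446.1    0. ]
   d 0.64 [396.7 278.6] [ 425.3 -448.6    0. ]
   d 0.23 [302.5 344. ] [ 590.3 -162.3    0. ]
   tri [ 422.3 -446.2    0.7] 3.8
hammer
   s 0.73 [250.2 174.6] [ 687.4 -388.5    0. ]
   s 0.63 [193.9 192.4] [ 458.4 -502.2   -0. ]
   d 0.71 [417.1 293.2] [ 460.9 -499.8    0. ]
   d 0.22 [200. 342.] [604.  305.7   0. ]
   tri [ 511.3 -476.9 -122.1] 67.0
brush
   s 0.83 [363.2 491. ] [664.3 438.3   0. ]
   d 0.57 [177.8 353. ] [650.2 440.9   0. ]
   tri [653.9 440.8  -4.7] 5.3
[ 207.7 -589.5  214.7] [3.1 0.  0.3] [-0.1 -0.  -0.2] -18.8
```

View pics/s0.png

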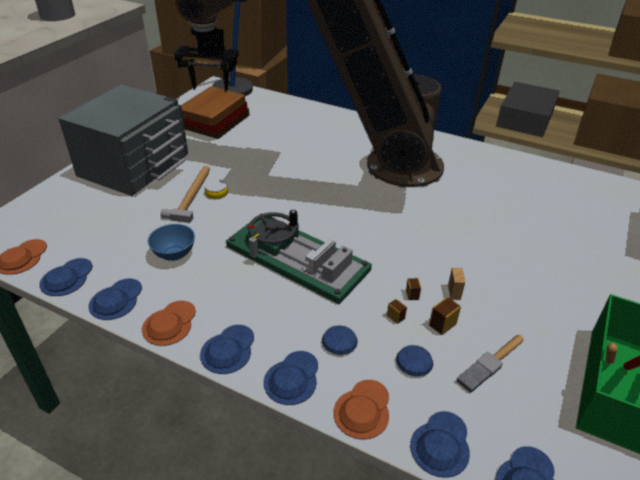

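View pics/d0.png

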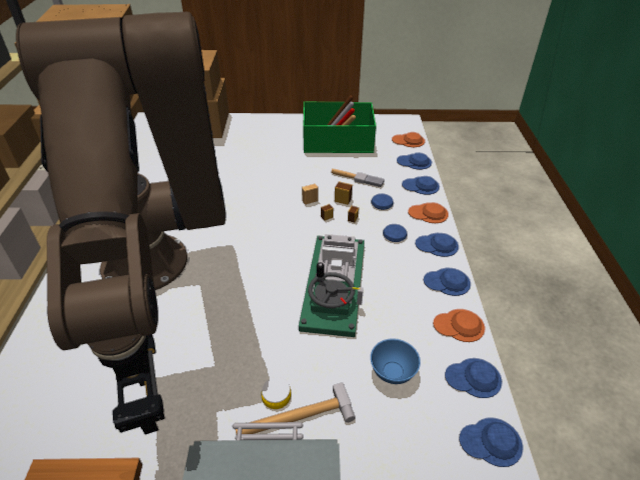

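The real block is the large brown one at about pixel (316,445) in scene and (193,343) in side. The two small brown cubes and the pale block are look-alikes. The red line sits clockwise of the pointer.

```bash
cat >> h.py <<'E'
def to(x,y,z,n=1):
    s=env.state();p=np.array(s["eef_pos"]);w=s["tcp_rot"][2];d=np.array([x,y,z])-p
    c,sn=np.cos(w),np.sin(w)
    v=np.array([d[0]*c+d[1]*sn,d[0]*sn-d[1]*c,-d[2]])/60
    print("tool shift units",v.round(3),"per row",(v/n).round(3),"yaw",round(w,4))
def rep():
    s=env.state();print("t",s["t"],"pos",np.round(s["eef_pos"],1),"rot",np.round(s["tcp_rot"],4),"F",np.round(s["ft_force"],1),"q",np.round(s["joints"],2),"open",round(s["opening"],3),"grip",s["grip_force"])
E
python3 -c "
from h import *
rep();to(540,-100,300,9)"
```

```text
t 1.4 pos [ 207.7 -589.5  214.7] rot [3.1415 0.     0.3388] F [-0.1 -0.  -0.2] q [-1.34  0.49  1.56  0.    1.09 -0.11] open 0.999 grip 0.0
tool shift units [ 7.934 -5.854 -1.422] per row [ 0.882 -0.65  -0.158] yaw 0.3388
```

```bash
python3 -m inch '[[[0.79,-0.585,-0.142],-1,-1],[[0.76,-0.65,-0.142],0,-1],[[0.76,-0.65,-0.142],0,-1],[[0.76,-0.65,-0.142],0,-1],[[0.76,-0.65,-0.142],0,-1],[[0.76,-0.65,-0.142],0,-1],[[0.76,-0.65,-0.142],0,-1],[[0.76,-0.65,-0.142],0,-1],[[0.76,-0.65,-0.142],0,-1],[[0.76,-0.65,-0.142],0,-1]]'; python3 -m inch '[[[0,0,0],-1,-1],[[0,0,0],-1,-1],[[0,0,0],-1,-1],[[0,0,0],-1,-1],[[0,0,0],-1,-1],[[0,0,0],-1,-1],[[0,0,0],-1,-1],[[0,0,0],-1,-1],[[0,0,0],-1,-1],[[0,0,0],-1,-1]]'
python3 - <<'E'
from h import *
np.set_printoptions(precision=1,suppress=True)
rep();w=eyes.read_camera("wrist");save(w,"w0.png");rep()
for n,z in [("cutter",0),("fence",25),("axis",75),("knob_top",114),("red_line",72),("pointer_tip",75)]:
    for q in eyes.spot_point(n,w)[:2]: print(n,round(q["score"],2),np.array(q["centre"]),atz(w,q["centre"],z))
E
```

```text
t: 2.65
eef_pos: [470.0, -49.5, 300.4]
tcp_rot: [3.141, -0.001, 0.426]
ft_force: [0.7, -0.6, 0.2]
opening: 1.001
grip_force: 0.0
t: 3.9
eef_pos: [469.4, -51.4, 299.9]
tcp_rot: [3.141, 0.0, 1.302]
ft_force: [-0.2, 0.6, -0.3]
opening: 0.999
grip_force: 0.0
t 3.9 pos [469.4 -51.4 299.9] rot [3.1 0.  1.3] F [-0.2  0.6 -0.3] q [-0.2  0.2  1.8 -0.   1.2  0. ] open 0.999 grip 0.0
t 3.95 pos [469.4 -51.4 299.9] rot [3.1 0.  1.3] F [-0.8 -0.6 -0.1] q [-0.2  0.2  1.8 -0.   1.2  0. ] open 1.006 grip 0.0
cutter 0.7 [185.6 408.3] [565.6 -72.7   0. ]
axis 0.73 [293.4 429.2] [ 550.2 -167.9   75. ]
knob_top 0.85 [272.4 397.3] [ 521.  -122.8  114. ]
pointer_tip 0.93 [290.1 493.4] [ 611.8 -181.4   75. ]
```

View pics/w0.png

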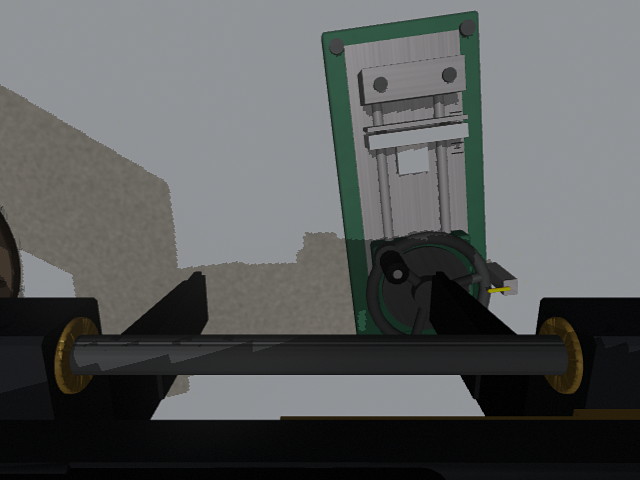

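The wrist view shows the cutter with the knob at (272,397), the pointer tip at (290,493) and the rail at the top. The fingers hide part of the wheel, so I'll move back for a clear view.

```bash
python3 -c "
from h import *
to(530,-235,320,8)"
```

```text
tool shift units [-2.674  1.798 -0.336] per row [-0.334  0.225 -0.042] yaw 1.2975
```

```bash
python3 -m inch '[[[-0.4,0.27,-0.05],0,-1],[[-0.4,0.27,-0.05],0,-1],[[-0.4,0.27,-0.05],0,-1],[[-0.4,0.27,-0.05],0,-1],[[-0.4,0.27,-0.05],0,-1],[[-0.4,0.27,-0.05],0,-1],[[-0.27,0.18,-0.03],0,-1],[[0,0,0],0,-1],[[0,0,0],0,-1],[[0,0,0],0,-1]]'
python3 - <<'E'
from h import *
np.set_printoptions(precision=2,suppress=True)
w=eyes.read_camera("wrist");save(w,"w1.png");s=eyes.read_camera("scene");d=eyes.read_camera("side");np.savez("w1",**{k:w[k] for k in("fx","fy","cx","cy","extrinsics")})
rep()
for n,z in [("cutter",0),("fence",25),("axis",75),("knob_top",114),("red_line",72),("pointer_tip",75)]:
    for q in eyes.spot_point(n,w)[:2]: print(n,round(q["score"],2),np.array(q["centre"]),atz(w,q["centre"],z))
    l=[(p,eyes.spot_point(n,p)) for p in(w,s,d)]
    l=[ray(p,q[0]["centre"]) for p,q in l if q]
    if len(l)>1: print("  tri",len(l),*tri(l))
E
```

```text
t: 5.5
eef_pos: [530.3, -233.9, 319.8]
tcp_rot: [3.141, 0.0, 1.299]
ft_force: [0.0, 0.6, 0.1]
opening: 1.004
grip_force: 0.0
t 5.65 pos [ 530.4 -234.2  319.8] rot [3.14 0.   1.3 ] F [ 0.1 -1.2  1.1] q [-0.53  0.34  1.52 -0.    1.28 -0.26] open 1.002 grip 0.0
cutter 0.71 [ 29.9 308.5] [564.42 -71.63   0.  ]
  tri 3 [563.48 -75.2   -3.41] 4.26431814854266
  tri 2 [579.85  -2.2   33.34] 12.33200597632671
axis 0.58 [127.5 321.6] [ 550.87 -169.7    75.  ]
  tri 3 [ 582.66 -252.86  163.53] 107.56577921232942
knob_top 0.84 [ 83.3 274. ] [ 522.15 -124.55  114.  ]
  tri 3 [ 560.8  -169.51   93.63] 61.367334869854574
red_line 0.69 [169.3 364. ] [ 579.94 -218.42   72.  ]
  tri 3 [ 582.81 -220.22   70.94] 6.176958397197333
pointer_tip 0.85 [118.9 383.5] [ 608.46 -177.65   75.  ]
  tri 3 [ 602.93 -178.94   77.25] 5.5676156843276
```

View pics/w1.png

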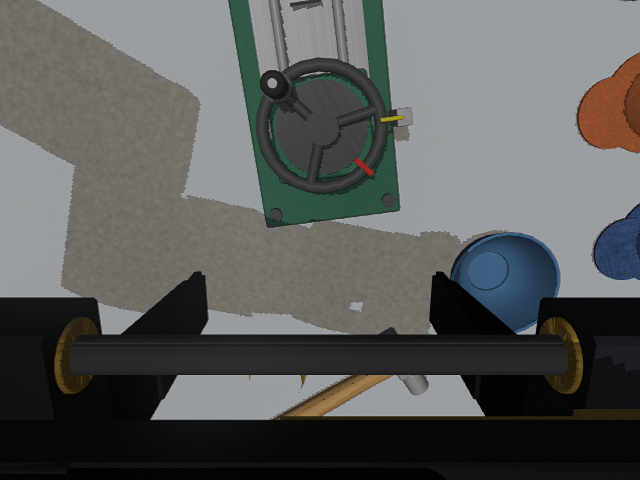

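View: knob top at (85,273), red line at (168,365), pointer tip at (118,384), rim centre at about (126,321), which agrees with the networks. Next I'll refine the yaw and the axis.

Run:
```python
from h import *
np.set_printoptions(precision=1,suppress=True)
w=dict(np.load("w1.npz"))
P=lambda r,c,z:atz(w,(r,c),z)[:2]
def ang(a,b,off): d=b-a;print(d,round(np.arctan2(d[1],d[0])-off,4))
ang(P(215,275,20),P(200,388,20),0)
ang(P(227,268,15),P(0,230,15),np.pi/2); ang(P(210,399,15),P(0,382,15),np.pi/2)
A=P(126,321,72);print("rim",A); K=P(84.3,273,114);print(K,K-A)
print(P(168,364,72),P(118.9,383.5,75)-A)
to(K[0],K[1],200,6)
```

```text
[125.3 -17.3] -0.1371
[ 32.5 232.5] -0.139
[ 30.9 212.7] -0.144
rim [ 550.7 -168.3]
[ 521.1 -125.1] [-29.6  43.2]
[ 580.2 -217.2] [57.8 -9.4]
tool shift units [ 1.7 -0.6  2. ] per row [ 0.3 -0.1  0.3] yaw 1.2988
```

```bash
python3 -m inch '[[[0,0,0],-1,-1],[[0,0,0],-0.5,-1],[[0.3,-0.07,0.33],0,-1],[[0.3,-0.07,0.33],0,-1],[[0.3,-0.07,0.33],0,-1],[[0.3,-0.07,0.33],0,-1],[[0.3,-0.07,0.33],0,-1],[[0.29,-0.07,0.35],0,-1],[[0,0,0.5],0,-1],[[0,0,0],0,-1]]'
python3 -c "
from h import *
rep();to(520.5,-124.3,82,6)"
```

```text
t: 8.1
eef_pos: [519.9, -124.4, 168.3]
tcp_rot: [-3.138, -0.001, 1.43]
ft_force: [-0.1, -0.4, 0.1]
opening: 1.001
grip_force: 0.0
t 8.1 pos [ 519.9 -124.4  168.3] rot [-3.1383e+00 -6.0000e-04  1.4300e+00] F [-0.1 -0.4  0.1] q [-0.36  0.42  1.83 -0.    0.89 -0.22] open 1.001 grip 0.0
tool shift units [0.004 0.01  1.439] per row [0.001 0.002 0.24 ] yaw 1.43
```

```bash
python3 -m inch '[[[0,0.01,0.4],0,-1],[[0,0,0.4],0,-1],[[0,0,0.4],0,-1],[[0,0,0.24],0,-1],[[0,0,0],0,1],[[0,0,0],0,1],[[0,0,0],0,1],[[0,0,0],0,1],[[0,0,0],0,1],[[0,0,0],0,1]]'
python3 -c "
from h import *
rep()"
```

```text
t: 9.35
eef_pos: [521.2, -124.9, 83.3]
tcp_rot: [3.141, 0.0, 1.43]
ft_force: [1.1, -0.1, 0.0]
opening: 0.425
grip_force: 0.0
t 9.35 pos [ 521.2 -124.9   83.3] rot [3.1415e+00 1.0000e-04 1.4296e+00] F [ 1.1 -0.1  0. ] q [-0.36  0.54  1.91 -0.    0.69 -0.22] open 0.425 grip 0.0
```

```bash
python3 -m inch '[[[0,0,0],0,1],[[0,0,0],0,1],[[0,0,0],0,1],[[0,0,0],0,1],[[0,0,0],0,1],[[-0.182,-0.156,0],0,1],[[-0.216,-0.103,0],0,1],[[-0.236,-0.044,0],0,1],[[-0.238,0.019,0],0,1],[[0,0,0],0,1]]'
python3 -c "
from h import *
rep()"
```

```text
t: 10.6
eef_pos: [496.2, -175.3, 83.2]
tcp_rot: [-3.141, 0.0, 1.429]
ft_force: [-3.9, -1.5, 2.9]
opening: 0.229
grip_force: 30.0
t 10.6 pos [ 496.2 -175.3   83.2] rot [-3.1407e+00  3.0000e-04  1.4285e+00] F [-3.9 -1.5  2.9] q [-0.46  0.53  1.93 -0.    0.68 -0.32] open 0.229 grip 30.000502467155457
```

```bash
python3 -m inch '[[[-0.225,0.080,0],0,1],[[-0.197,0.136,0],0,1],[[-0.156,0.182,0],0,1],[[-0.103,0.216,0],0,1],[[-0.044,0.236,0],0,1],[[0.019,0.238,0],0,1],[[0.080,0.225,0],0,1],[[0,0,0],0,1],[[0,0,0],0,1],[[0,0,0],0,1]]'
python3 - <<'E'
from h import *
np.set_printoptions(precision=1,suppress=True)
rep();s=eyes.read_camera("scene");d=eyes.read_camera("side")
cv2.imwrite("pics/z1.png",np.hstack([cv2.resize(p["pixels"][a:a+120,b:b+130],None,fx=3,fy=4,interpolation=cv2.INTER_CUBIC) for p,a,b in((s,190,240),(d,210,280))])[:,:,::-1])
for n in("fence","knob_top","red_line"):
    l=[(p,eyes.spot_point(n,p)) for p in(s,d)]
    print(n,[(q[0]["score"],np.array(q[0]["centre"])) for p,q in l if q],tri([ray(p,q[0]["centre"]) for p,q in l if q]))
E
```

```text
t: 11.85
eef_pos: [569.5, -222.8, 83.2]
tcp_rot: [3.141, 0.0, 1.43]
ft_force: [0.7, -1.3, -1.4]
opening: 0.226
grip_force: 30.0
t 11.85 pos [ 569.5 -222.8   83.2] rot [3.1 0.  1.4] F [ 0.7 -1.3 -1.4] q [-0.5  0.6  1.7 -0.   0.8 -0.3] open 0.226 grip 29.99990701675415
fence [(0.81, array([254.8, 312.4])), (0.68, array([278.6, 338.9]))] (array([565.5, -61.5,   9.5]), np.float64(19.36297368145741))
knob_top [(0.64, array([190.8, 217.9]))] (array([1476.3,  405.8,  938.7]), np.float64(4.0662666628533364e-14))
red_line [(0.95, array([229.7, 291.9])), (0.96, array([270.9, 324.9]))] (array([ 539.9, -113.7,   71.8]), np.float64(3.7444825335119787))
```

View pics/z1.png

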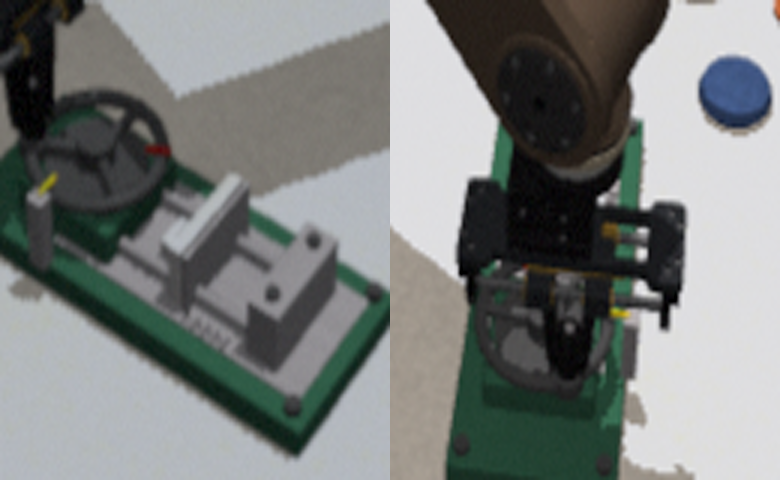

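Red line is now on the far side at about (229,292) in scene, and the fence stands well open. Next I'll release the knob, lift, and go look at the block.

```bash
python3 -m inch '[[[0,0,0],0,-1],[[0,0,0],0,-1],[[0,0,0],0,-1],[[0,0,-0.3],0,-1],[[0,0,-0.8],0,-1],[[0,0,-0.9],0,-1],[[0.5,-0.05,-0.8],0,-1],[[0.8,-0.1,-0.6],0,-1],[[0.9,-0.1,-0.4],0,-1],[[1,-0.1,-0.2],0,-1]]'
python3 -m inch '[[[1,-0.1,0],0,-1],[[1,-0.1,0],0,-1],[[1,-0.1,0],0,-1],[[0.8,0,0],0,-1],[[0,0,0],0,-1],[[0,0,0],0,-1],[[0,0,0],0,-1],[[0,0,0],0,-1],[[0,0,0],0,-1],[[0,0,0],0,-1]]'
python3 - <<'E'
from h import *
np.set_printoptions(precision=1,suppress=True)
rep();w=eyes.read_camera("wrist");save(w,"w2.png");np.savez("w2",**{k:w[k] for k in("fx","fy","cx","cy","extrinsics")})
for n,z in [("block",60),("plain_block",60)]:
    for q in eyes.cut_out(n,w)[:4]: print(n,round(q["score"],2),np.array(q["centre"]),q["mask"].sum(),atz(w,q["centre"],z))
    for q in eyes.spot_point(n,w)[:4]: print(n,round(q["score"],2),np.array(q["centre"]),atz(w,q["centre"],0))
E
```

```text
t: 13.5
eef_pos: [575.7, -28.1, 326.2]
tcp_rot: [3.138, 0.0, 1.429]
ft_force: [0.8, -0.5, -0.4]
opening: 1.0
grip_force: 0.0
t: 14.75
eef_pos: [590.2, 198.4, 323.2]
tcp_rot: [-3.142, 0.0, 1.429]
ft_force: [-1.4, -0.3, 1.0]
opening: 0.995
grip_force: 0.0
t 14.75 pos [590.2 198.4 323.2] rot [-3.1  0.   1.4] F [-1.4 -0.3  1. ] q [ 0.2  0.4  1.4 -0.   1.3  0.4] open 0.995 grip 0.0
block 0.97 [179.7 273.6] 934 [547.5 220.9  60. ]
block 0.96 [ 76.3 316.5] 2487 [604.2 311.9  60. ]
block 0.76 [171.6 357. ] 915 [631.6 217.1  60. ]
block 0.9 [169.2 355.7] [634.9 212.7   0. ]
block 0.89 [ 80.9 316.6] [604.3 313.    0. ]
block 0.74 [176.8 278.8] [546.8 216.6   0. ]
plain_block 0.57 [ 98.9 205.9] 2085 [496.1 306.6  60. ]
plain_block 0.7 [102.3 212.9] [488.6 307.1   0. ]
```

View pics/w2.png

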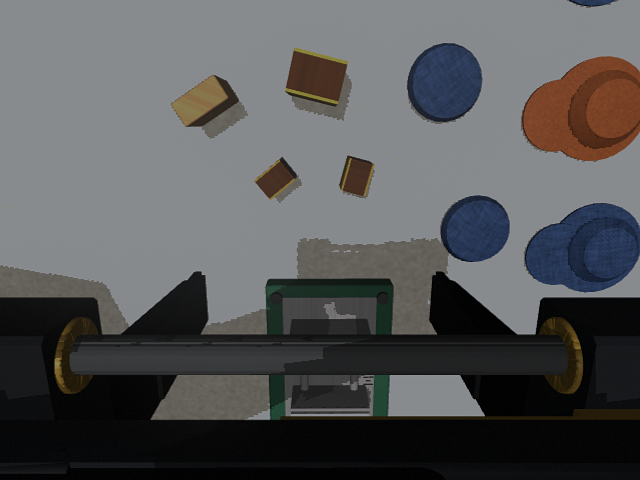

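The width block is at (77,317), the only large one with brass edges, which face top and bottom of the picture. The small look-alikes are at (178,277) and (175,357), the plain block at (102,205).

```bash
cat > blk.py <<'E'
from h import *
import sys
def block(w,guess):
    m=[q for q in eyes.cut_out("block",w) if np.linalg.norm(atz(w,q["centre"],60)[:2]-guess)<40]
    m=max(m,key=lambda q:q["mask"].sum())["mask"]
    hsv=cv2.cvtColor(w["pixels"],cv2.COLOR_RGB2HSV)
    mm=cv2.dilate(m.astype(np.uint8),np.ones((5,5)))>0
    br=mm&(hsv[...,0]>22)&(hsv[...,0]<38)&(hsv[...,1]>110)&(hsv[...,2]>100)
    n,lab,st,cen=cv2.connectedComponentsWithStats(br.astype(np.uint8),connectivity=8)
    for i in range(1,n):
        if st[i,4]<15: continue
        r,c=np.nonzero(lab==i);X=np.array([atz(w,(a,b),60)[:2] for a,b in zip(r,c)])
        mu=X.mean(0);v=np.linalg.svd(X-mu)[2][0];v*=np.sign(v[0]);pr=(X-mu)@v
        print("brass n",len(r),"mid",mu,"ends",mu+v*pr.min(),mu+v*pr.max(),"len",np.ptp(pr),"ang",np.arctan2(v[1],v[0]).round(3))
    r,c=np.nonzero(m);X=np.array([atz(w,(a,b),60)[:2] for a,b in zip(r,c)],np.float32)
    print("rect",cv2.minAreaRect(X), "centroid px",r.mean(),c.mean())
E
python3 - <<'E'
from blk import *
np.set_printoptions(precision=1,suppress=True)
w=eyes.read_camera("wrist");block(w,np.array([604,312]))
E
```

```text
brass n 169 mid [610.3 329.5] ends [586.6 338.9] [634.2 319.9] len 51.2100897089191 ang -0.379
brass n 174 mid [597.  295.2] ends [573.2 304.7] [621.  285.6] len 51.413620791111946 ang -0.38
rect ((603.4205322265625, 311.2872314453125), (42.383689880371094, 52.31840515136719), 68.26737976074219) centroid px 76.8889751552795 316.10714285714283
```

```bash
python3 -m inch '[[[0,0,0],1,-0.5],[[0,0,0],1,-0.5],[[0,0,0],0.73,-0.5],[[0.2,-0.2,0.4],0,-0.5],[[0.2,-0.2,0.4],0,-0.5],[[0.1,-0.1,0.4],0,-0.5],[[0,0,0.35],0,-0.5],[[0,0,0],0,-0.5],[[0,0,0],0,-0.5],[[0,0,0],0,-0.5]]'
python3 - <<'E'
from blk import *
np.set_printoptions(precision=2,suppress=True)
rep();w=eyes.read_camera("wrist");block(w,np.array([604,312]));w2=dict(np.load("w2.npz"))
q=min(eyes.cut_out("block",w),key=lambda q:np.linalg.norm(atz(w,q["centre"],60)[:2]-[604,312]))
save(w,"w3.png");to(603.6,312.3,60,5)
E
```

```text
t: 16.35
eef_pos: [573.7, 237.7, 231.2]
tcp_rot: [3.14, -0.001, 1.191]
ft_force: [-0.2, -0.6, 0.8]
opening: 0.755
grip_force: 0.0
t 16.35 pos [573.7 237.7 231.2] rot [ 3.14 -0.    1.19] F [-0.2 -0.6  0.8] q [ 0.29  0.47  1.55 -0.    1.12  0.67] open 0.755 grip 0.0Traceback (most recent call last):
  File "<stdin>", line 3, in <module>
  File "blk.py", line 5, in block
    m=max(m,key=lambda q:q["mask"].sum())["mask"]
      ~~~^^^^^^^^^^^^^^^^^^^^^^^^^^^^^^^^
ValueError: max() iterable argument is empty
```

Run:
```python
from blk import *
np.set_printoptions(precision=1,suppress=True)
w=eyes.read_camera("wrist");pr=proj(w,np.array([603.6,312.3,60]));print("proj",pr)
for q in eyes.cut_out("block",w): print(q["score"],q["centre"],atz(w,q["centre"],60))
hsv=cv2.cvtColor(w["pixels"],cv2.COLOR_RGB2HSV)
br=(hsv[...,0]>22)&(hsv[...,0]<38)&(hsv[...,1]>110)&(hsv[...,2]>100)
n,lab,st,cen=cv2.connectedComponentsWithStats(br.astype(np.uint8))
for i in range(1,n):
    if st[i,4]>60: print(st[i],cen[i][::-1],atz(w,cen[i][::-1],60))
to(603.6,312.3,60,5)
```

```text
proj [110.9 319.1]
0.94 [238.7, 297.7] [550.  225.1  60. ]
0.76 [109.9, 320.6] [604.9 312.5  60. ]
0.72 [209.9, 393.1] [630.7 218.8  60. ]
[285  84  69   4 276] [ 85.5 319. ] [610.3 329.3  60. ]
[286 134  67   4 253] [135.6 319. ] [596.8 295.3  60. ]
tool shift units [1.3 0.  2.8] per row [0.3 0.  0.6] yaw 1.1913
```

```bash
python3 -m inch '[[[0.45,0,0.3],0,-0.5],[[0.45,0,0.4],0,-0.5],[[0.44,0,0.4],0,-0.5],[[0,0,0.6],0,-0.5],[[0,0,0.6],0,-0.5],[[0,0,0.6],0,-0.5],[[0,0,0.45],0,-0.5],[[0,0,0],0,1],[[0,0,0],0,1],[[0,0,0],0,1]]'
python3 -m inch '[[[0,0,0],0,1],[[0,0,0],0,1],[[0,0,0],0,1],[[0,0,-0.3],0,1],[[0,0,-0.8],0,1],[[0,0,-0.9],0,1],[[0,0,-0.5],0,1],[[0,0,0],0,1],[[0,0,0],0,1],[[0,0,0],0,1]]'
python3 - <<'E'
from h import *
np.set_printoptions(precision=2,suppress=True)
rep();s=eyes.read_camera("scene");d=eyes.read_camera("side");w=eyes.read_camera("wrist");save(w,"w4.png")
for n,p in(("s",s),("d",d)):
    for k in("fence","cutter","block"): print(n,k,[(round(q["score"],2),np.array(q["centre"]),atz(p,q["centre"],{"fence":25,"cutter":0,"block":100}[k])) for q in eyes.spot_point(k,p)[:3]])
E
```

```text
t: 17.8
eef_pos: [603.9, 312.6, 30.8]
tcp_rot: [3.14, -0.002, 1.191]
ft_force: [-0.2, 0.5, 2.3]
opening: 0.544
grip_force: 30.0
t: 19.05
eef_pos: [602.6, 312.1, 177.5]
tcp_rot: [-3.14, 0.002, 1.191]
ft_force: [-0.0, -0.7, -1.8]
opening: 0.546
grip_force: 30.0
t 19.05 pos [602.6 312.1 177.5] rot [-3.14  0.    1.19] F [-0.  -0.7 -1.8] q [ 0.38  0.6   1.45 -0.    1.09  0.76] open 0.546 grip 29.99973177909851
s fence [(0.7, array([254.7, 317.1]), array([552.47, -37.41,  25.  ])), (0.68, array([191.4, 197.6]), array([ 468.15, -472.36,   25.  ])), (0.17, array([229. , 292.2]), array([ 491.06, -143.89,   25.  ]))]
s cutter [(0.91, array([260.5, 300.7]), array([567.16, -77.02,   0.  ]))]
s block [(0.71, array([318.1, 393.6]), array([730.84, 230.43, 100.  ])), (0.68, array([295.3, 414.2]), array([647.89, 246.28, 100.  ])), (0.56, array([254.9, 316.1]), array([630.36,  -1.72, 100.  ]))]
d fence [(0.69, array([267.9, 338.2]), array([577.34, -52.07,  25.  ])), (0.55, array([202.1, 309.4]), array([491.11, 260.85,  25.  ]))]
d cutter [(0.6, array([280.1, 333.3]), array([563.  , -76.98,   0.  ]))]
d block [(0.72, array([217.7, 353.7]), array([626.73,  86.36, 100.  ])), (0.62, array([166.1, 343.5]), array([608.07, 366.27, 100.  ])), (0.46, array([215.8, 327.1]), array([546.64,  95.34, 100.  ]))]
```

```bash
python3 -m inch '[[[0,0,-0.2],-1,1],[[0,0,-0.2],-1,1],[[0,0,0],-0.73,1],[[-0.6,0.04,0],0,1],[[-0.9,0.04,0],0,1],[[-1,0.04,0],0,1],[[-1,0.04,0],0,1],[[-1,0.04,0],0,1],[[-1,0.04,0],0,1],[[-0.7,0.03,0],0,1]]'
python3 -m inch '[[[-0.52,0,0],0,1],[[0,0,0],0,1],[[0,0,0],0,1],[[0,0,0],0,1],[[0,0,0],0,1],[[0,0,0],0,1],[[0,0,0],0,1],[[0,0,0],0,1],[[0,0,0],0,1],[[0,0,0],0,1]]'
python3 - <<'E'
from h import *
np.set_printoptions(precision=2,suppress=True)
rep();w=eyes.read_camera("wrist");save(w,"w5.png");np.savez("w5",**{k:w[k] for k in("fx","fy","cx","cy","extrinsics")})
to(573.2,-8.4,60)
E
```

```text
t: 20.75
eef_pos: [566.5, -60.6, 203.5]
tcp_rot: [3.141, 0.0, 1.428]
ft_force: [0.8, -0.3, -1.5]
opening: 0.545
grip_force: 30.0
t: 22.0
eef_pos: [562.4, -89.2, 203.2]
tcp_rot: [3.142, 0.0, 1.43]
ft_force: [0.7, -0.4, -1.9]
opening: 0.547
grip_force: 30.0
t 22.0 pos [562.4 -89.2 203.2] rot [3.14 0.   1.43] F [ 0.7 -0.4 -1.9] q [-0.27  0.42  1.71 -0.    1.01 -0.13] open 0.547 grip 29.999822974205017
tool shift units [ 1.36 -0.01  2.39] per row [ 1.36 -0.01  2.39] yaw 1.4296
```

View pics/w5.png

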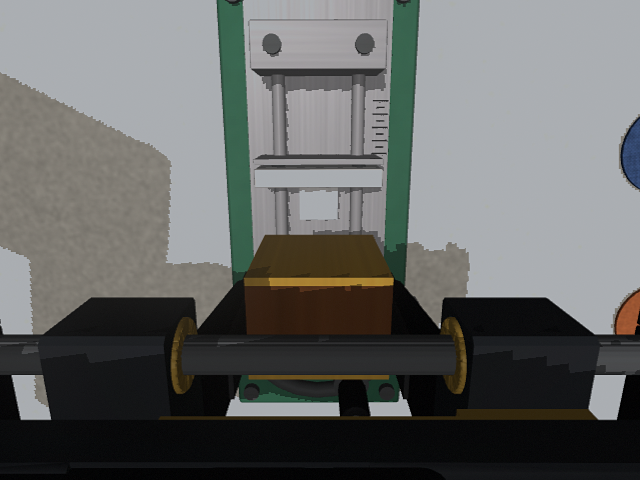

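The gripper is square to the cutter. The rail's front top edge is at row 69 (columns 249–387), the fence's face edge at row 156 (columns 255–383).

Run:
```python
from h import *
np.set_printoptions(precision=1,suppress=True)
w=dict(np.load("w5.npz"));A=np.array([550.6,-168.8]);c=-0.14
R=np.array([[np.cos(c),np.sin(c)],[-np.sin(c),np.cos(c)]])
f=lambda r,cc,z:R@(atz(w,(r,cc),z)[:2]-A)+[0,-100]
for n,r,cc,z in[("railL",69,249,70),("railR",69,387,70),("rail back L",20,249,70),("fenceL",156,255,71),("fenceR",156,383,71),("bedL",35,247,25),("bedR",35,390,25),("baseL",150,229.5,15),("baseR",150,409,15),("base top at0 L",3,235,25),("boltR",0,404,25)]:
    print(n,f(r,cc,z))
p=np.array(env.state()["eef_pos"])[:2];print("tcp",R@(p-A)+[0,-100])
```

```text
railL [-45.7  86.7]
railR [45.5 86.6]
rail back L [-44.5 116.3]
fenceL [-43.8  30.1]
fenceR [44.9 30. ]
bedL [-53.  115.5]
bedR [ 53.6 115.5]
baseL [-72.5  30.8]
baseR [74.4 30.6]
base top at0 L [-60.8 137.1]
boltR [ 62.9 139. ]
tcp [  0.6 -19.4]
```

```bash
python3 -m inch '[[[0.45,-0.01,0],0,1],[[0.45,0,0],0,1],[[0.41,0,0],0,1],[[0,0,0.4],0,1],[[0,0,0.6],0,1],[[0,0,0.6],0,1],[[0,0,0.4],0,1],[[0,0,0.25],0,1],[[0,0,0.12],0,1],[[0,0,0],0,1]]'
python3 -c "
from h import *
rep()"
```

```text
t: 23.3
eef_pos: [573.1, -11.2, 61.1]
tcp_rot: [3.141, 0.0, 1.43]
ft_force: [-0.1, 0.1, -1.4]
opening: 0.549
grip_force: 30.0
t 23.3 pos [573.1 -11.2  61.1] rot [3.1415e+00 1.0000e-04 1.4296e+00] F [-0.1  0.1 -1.4] q [-0.13  0.62  1.83 -0.    0.7   0.01] open 0.549 grip 29.999757707118988
```

```bash
python3 -m inch '[[[0,0,0.04],0,1],[[0,0,0.04],0,1],[[0,0,0],0,1],[[0,0,0],0,1],[[0,0,0],0,-0.5],[[0,0,0],0,-0.5],[[0,0,0],0,-0.5],[[0,0,0],0,-0.5],[[0,0,0],0,-0.5],[[0,0,-0.3],0,-0.5]]'
python3 -m inch '[[[0,0,-0.6],0,-0.5],[[0,0,-0.9],0,-0.5],[[0,0,-0.9],0,-0.5],[[-0.3,0,0],0,-0.5],[[-0.8,0,0],0,-0.5],[[-0.8,0,0],0,-0.5],[[-0.5,0,0],0,-0.5],[[-0.2,0,0],0,-0.5],[[0,0,0],0,-0.5],[[0,0,0],0,-0.5]]'
python3 - <<'E'
from h import *
np.set_printoptions(precision=1,suppress=True)
rep();w=eyes.read_camera("wrist");save(w,"w6.png");np.savez("w6",**{k:w[k] for k in("fx","fy","cx","cy","extrinsics")})
E
```

```text
t: 24.55
eef_pos: [572.3, -11.2, 73.5]
tcp_rot: [-3.139, 0.0, 1.43]
ft_force: [-0.5, 1.6, -0.3]
opening: 0.751
grip_force: 0.0
t: 25.8
eef_pos: [551.0, -164.7, 218.0]
tcp_rot: [-3.141, -0.0, 1.43]
ft_force: [-0.4, 1.3, -0.2]
opening: 0.748
grip_force: 0.0
t 25.8 pos [ 551.  -164.7  218. ] rot [-3.1 -0.   1.4] F [-0.4  1.3 -0.2] q [-0.4  0.4  1.7  0.   1.1 -0.3] open 0.748 grip 0.0
```

View pics/w6.png

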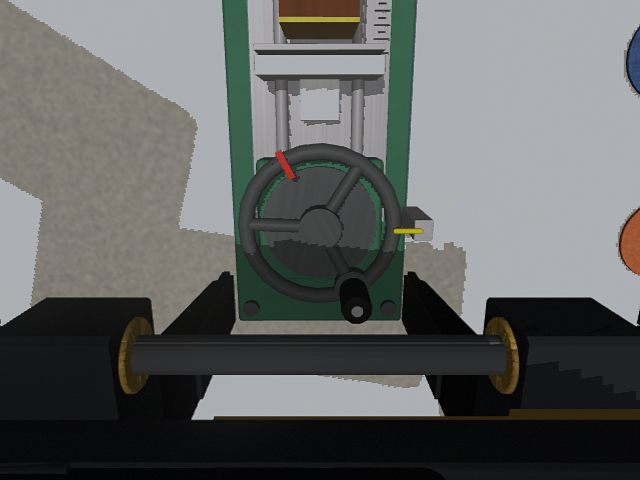

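The block stands upright in the slot with brass towards the fence at (20,320). Knob is at (311,356), red line at (165,286), pointer at (231,400).

Run:
```python
from h import *
np.set_printoptions(precision=1,suppress=True)
w=eyes.read_camera("wrist");c=-0.14
R=np.array([[np.cos(c),np.sin(c)],[-np.sin(c),np.cos(c)]])
k=eyes.spot_point("knob_top",w);print(k[:1])
K=atz(w,(311,356.5),114)[:2];
print("K",K,"axis spots",[(q["score"],atz(w,q["centre"],75)) for q in eyes.spot_point("axis",w)[:1]],"red",[atz(w,q["centre"],72) for q in eyes.spot_point("red_line",w)[:1]])
if k: K=atz(w,k[0]["centre"],114)[:2]
print("K",K,"rel axis cutter",R@(K-[550.6,-168.8]))
to(K[0],K[1],83)
```

```text
[{'centre': [310.4, 356.9], 'score': 0.86}]
K [ 569.1 -221.7] axis spots [(0.55, array([ 549.5, -169. ,   75. ]))] red [array([ 528.6, -114.3,   72. ])]
K [ 569.4 -221.3] rel axis cutter [ 25.9 -49.4]
tool shift units [-0.9  0.4  2.3] per row [-0.9  0.4  2.3] yaw 1.4305
```

```bash
python3 -m inch '[[[-0.3,0.145,0.2],0,-0.5],[[-0.3,0.145,0.2],0,-0.5],[[-0.296,0.145,0.2],0,-0.5],[[0,0,0.4],0,-0.5],[[0,0,0.5],0,-0.5],[[0,0,0.5],0,-0.5],[[0,0,0.25],0,-0.5],[[0,0,0],0,-0.3],[[0,0,0],0,1],[[0,0,0],0,1]]'
python3 -m inch '[[[0,0,0],0,1],[[0,0,0],0,1],[[0,0,0],0,1],[[0,0,0],0,1],[[0,0,0],0,1],[[0,0,0],0,1],[[-0.08,-0.225,0],0,1],[[-0.019,-0.238,0],0,1],[[0.044,-0.236,0],0,1],[[0.103,-0.216,0],0,1]]'
python3 -c "
from h import *
rep()"
```

```text
t: 27.3
eef_pos: [569.7, -222.8, 84.3]
tcp_rot: [3.14, 0.001, 1.43]
ft_force: [0.0, 0.0, 1.1]
opening: 0.497
grip_force: 0.0
t: 28.55
eef_pos: [515.2, -212.7, 83.5]
tcp_rot: [3.139, 0.001, 1.429]
ft_force: [9.8, -0.5, -0.0]
opening: 0.228
grip_force: 30.0
t 28.55 pos [ 515.2 -212.7   83.5] rot [3.1387e+00 1.3000e-03 1.4291e+00] F [ 9.8 -0.5 -0. ] q [-0.51  0.56  1.86 -0.    0.72 -0.37] open 0.228 grip 30.000050961971283
```

```bash
cat > f.py <<'E'
from h import *
from scipy.optimize import least_squares
P=np.array([[521.2,-124.9],[496.2,-175.3],[569.5,-222.8],[515.2,-212.7]])
A=least_squares(lambda a:np.linalg.norm(P-a,axis=1)-55,[550,-169]).x
def feel(n=6):
    L=[]
    for i in range(n):
        s=env.state();F=np.array(s["ft_force"])[:2];r=np.array(s["eef_pos"])[:2]-A;u=r/np.linalg.norm(r);tc=np.array([u[1],-u[0]])
        L.append([np.degrees(np.arctan2(r[1],r[0]))%360+8.02,np.linalg.norm(r),-F@tc,F@u])
        if i<n-1: eyes.read_camera("scene")
    L=np.array(L);print("t",s["t"],"angle,r,Ftan,Frad first",L[0].round(2),"mean",L.mean(0).round(2),"sd",L.std(0).round(2))
E
python3 -m inch '[[[0.156,-0.182,0],0,1],[[0.128,-0.094,0],0,1],[[0,0,0],0,1],[[0,0,0],0,1],[[0.02,-0.012,0],0,1],[[0.02,-0.012,0],0,1],[[0.02,-0.012,0],0,1],[[0.02,-0.012,0],0,1],[[0.02,-0.012,0],0,1],[[0.02,-0.011,0],0,1]]'
python3 -c "
from f import *
print(A);feel()"
```

```text
t: 29.8
eef_pos: [498.2, -186.0, 83.4]
tcp_rot: [3.141, 0.001, 1.43]
ft_force: [0.5, -5.3, 3.9]
opening: 0.226
grip_force: 30.0
[ 551.06192768 -171.02220218]
t 30.05 angle,r,Ftan,Frad first [203.83  54.98   5.27   0.95] mean [203.69  54.99   5.13   1.54] sd [0.06 0.01 0.16 0.36]
```

```bash
python3 -m inch '[[[0.007,-0.003,0],0,1],[[0.007,-0.003,0],0,1],[[0.007,-0.003,0],0,1],[[0.007,-0.003,0],0,1],[[0.007,-0.003,0],0,1],[[0.007,-0.003,0],0,1],[[0.007,-0.002,0],0,1],[[0.007,-0.002,0],0,1],[[0.007,-0.002,0],0,1],[[0.007,-0.002,0],0,1]]'
python3 -c "
from f import *
feel(4)"
python3 -m inch '[[[0.005,-0.002,0],0,1],[[0.005,-0.002,0],0,1],[[0.005,-0.002,0],0,1],[[0.005,-0.001,0],0,1],[[0.005,-0.001,0],0,1],[[0.005,-0.001,0],0,1],[[0.005,-0.001,0],0,1],[[0.005,-0.001,0],0,1],[[0.005,-0.001,0],0,1],[[0.005,-0.001,0],0,1]]'
python3 -c "
from f import *
feel(4)"
```

```text
t: 31.3
eef_pos: [497.1, -181.4, 83.4]
tcp_rot: [3.141, 0.001, 1.43]
ft_force: [-0.9, -5.7, 6.0]
opening: 0.225
grip_force: 30.0
t 31.45 angle,r,Ftan,Frad first [198.9   54.98   5.47   1.95] mean [198.86  54.99   5.72   1.82] sd [0.03 0.01 0.36 0.41]
t: 32.7
eef_pos: [496.5, -178.3, 83.4]
tcp_rot: [-3.142, 0.001, 1.43]
ft_force: [-1.9, -5.8, 6.2]
opening: 0.226
grip_force: 30.0
t 32.85 angle,r,Ftan,Frad first [195.61  55.03   5.51   2.65] mean [195.58  55.02   5.24   1.99] sd [0.02 0.01 0.36 0.67]
```

```bash
python3 -m inch '[[[0.004,-0.001,0],0,1],[[0.004,-0.001,0],0,1],[[0.003,-0.001,0],0,1],[[0.003,-0.001,0],0,1],[[0.003,-0.001,0],0,1],[[0.003,-0.001,0],0,1],[[0.003,-0.001,0],0,1],[[0.003,-0.001,0],0,1],[[0.003,0,0],0,1],[[0.003,0,0],0,1]]'
python3 -c "
from f import *
feel(5)"
```

```text
t: 34.1
eef_pos: [496.3, -176.3, 83.4]
tcp_rot: [-3.142, 0.001, 1.43]
ft_force: [-1.8, -4.6, 6.3]
opening: 0.228
grip_force: 30.0
t 34.3 angle,r,Ftan,Frad first [193.53  55.     4.44   2.19] mean [193.5   55.02   5.14   2.32] sd [0.02 0.01 0.6  0.43]
```

```bash
python3 -m inch '[[[0.003,-0.001,0],0,1],[[0.003,-0.001,0],0,1],[[0.003,-0.001,0],0,1],[[0.003,-0.001,0],0,1],[[0.003,-0.001,0],0,1],[[0.003,0,0],0,1],[[0.003,0,0],0,1],[[0.003,0,0],0,1],[[0.003,0,0],0,1],[[0.003,0,0],0,1]]'
python3 -c "
from f import *
feel(5)"
```

```text
t: 35.55
eef_pos: [496.1, -174.4, 83.4]
tcp_rot: [-3.141, 0.001, 1.43]
ft_force: [-2.0, -5.1, 7.1]
opening: 0.228
grip_force: 30.0
t 35.75 angle,r,Ftan,Frad first [191.57  55.03   4.97   2.33] mean [191.56  55.02   5.35   2.87] sd [0.02 0.01 0.45 0.45]
```

```bash
python3 -m inch '[[[0.003,-0.001,0],0,1],[[0.003,-0.001,0],0,1],[[0.003,-0.001,0],0,1],[[0.003,-0.001,0],0,1],[[0.003,0,0],0,1],[[0.003,0,0],0,1],[[0.003,0,0],0,1],[[0.003,0,0],0,1],[[0.003,0,0],0,1],[[0.003,0,0],0,1]]'
python3 -c "
from f import *
feel(5)"
```

```text
t: 37.0
eef_pos: [496.0, -172.6, 83.4]
tcp_rot: [-3.141, 0.001, 1.43]
ft_force: [-2.4, -5.4, 6.9]
opening: 0.227
grip_force: 30.0
t 37.2 angle,r,Ftan,Frad first [189.63  55.06   5.35   2.58] mean [189.62  55.04   5.21   2.77] sd [0.01 0.02 0.17 0.35]
```

```bash
python3 -m inch '[[[0.003,-0.001,0],0,1],[[0.003,-0.001,0],0,1],[[0.003,-0.001,0],0,1],[[0.003,0,0],0,1],[[0.003,0,0],0,1],[[0.003,0,0],0,1],[[0.003,0,0],0,1],[[0.003,0,0],0,1],[[0.003,0,0],0,1],[[0.003,0,0],0,1]]'
python3 -c "
from f import *
feel(4)"
```

```text
t: 38.45
eef_pos: [496.0, -170.7, 83.4]
tcp_rot: [-3.141, 0.0, 1.43]
ft_force: [-3.1, -5.9, 8.0]
opening: 0.227
grip_force: 30.0
t 38.6 angle,r,Ftan,Frad first [187.71  55.05   5.96   3.1 ] mean [187.71  55.05   5.86   3.56] sd [0.01 0.01 0.34 0.42]
```

```bash
python3 -m inch '[[[0.003,-0.001,0],0,1],[[0.003,-0.001,0],0,1],[[0.002,0,0],0,1],[[0.002,0,0],0,1],[[0.002,0,0],0,1],[[0.002,0,0],0,1],[[0.002,0,0],0,1],[[0.002,0,0],0,1],[[0.002,0,0],0,1],[[0.002,0,0],0,1]]'
python3 -c "
from f import *
feel(6)"
```

```text
t: 39.85
eef_pos: [496.0, -169.5, 83.4]
tcp_rot: [-3.141, 0.001, 1.43]
ft_force: [-3.4, -5.9, 7.8]
opening: 0.228
grip_force: 30.0
t 40.1 angle,r,Ftan,Frad first [186.41  55.05   5.95   3.21] mean [186.4   55.05   6.33   3.06] sd [0.01 0.01 0.41 0.34]
```

```bash
python3 -m inch '[[[0.002,0,0],0,1],[[0.002,0,0],0,1],[[0.002,0,0],0,1],[[0.002,0,0],0,1],[[0.002,0,0],0,1],[[0.002,0,0],0,1],[[0.002,0,0],0,1],[[0.002,0,0],0,1],[[0.002,0,0],0,1],[[0,0,0],0,1]]'
python3 -c "
from f import *
feel(8)"
```

```text
t: 41.35
eef_pos: [496.1, -168.5, 83.4]
tcp_rot: [-3.14, 0.001, 1.43]
ft_force: [-4.5, -6.9, 7.6]
opening: 0.23
grip_force: 30.0
t 41.7 angle,r,Ftan,Frad first [185.37  55.03   7.11   4.14] mean [185.37  55.03   7.21   4.31] sd [0.01 0.01 0.43 0.36]
```

```bash
python3 -m inch '[[[0.002,0,0],0,1],[[0.002,0,0],0,1],[[0.002,0,0],0,1],[[0.002,0,0],0,1],[[0.002,0,0],0,1],[[0.002,0,0],0,1],[[0,0,0],0,1],[[0,0,0],0,1],[[0,0,0],0,1],[[0,0,0],0,1]]'
python3 -c "
from f import *
feel(8)"
```

```text
t: 42.95
eef_pos: [496.1, -167.8, 83.4]
tcp_rot: [-3.14, 0.001, 1.43]
ft_force: [-4.7, -7.4, 6.6]
opening: 0.223
grip_force: 30.0
t 43.3 angle,r,Ftan,Frad first [184.69  55.03   7.62   4.25] mean [184.69  55.03   7.68   4.39] sd [0.01 0.01 0.37 0.35]
```

The cranking force has risen about 2.4 N above the 5.25 N baseline, so the fence nips the block with roughly 9 N. Releasing the crank.

```bash
python3 -m inch '[[[0,0,0],0,0.2],[[0,0,0],0,-0.2],[[0,0,0],0,-0.2],[[0,0,0],0,-0.2],[[0,0,0],0,-0.2],[[0,0,-0.3],0,-0.2],[[0,0,-0.6],0,-0.2],[[0,0,-0.9],0,-0.2],[[-0.2,0,-0.9],0,-0.2],[[-0.3,0.5,0],0,-0.2]]'
python3 -m inch '[[[-0.3,0.4,0],0,-0.2],[[0,0,0],0,-0.2],[[0,0,0],0,-0.2],[[0,0,0],0,-0.2],[[0,0,0],0,-0.2],[[0,0,0],0,-0.2],[[0,0,0],0,-0.2],[[0,0,0],0,-0.2],[[0,0,0],0,-0.2],[[0,0,0],0,-0.2]]'
python3 - <<'E'
from h import *
np.set_printoptions(precision=1,suppress=True)
rep();w=eyes.read_camera("wrist");save(w,"w7.png")
A=np.array([551.06,-171.02])
k=eyes.spot_point("knob_top",w)[:1];r=eyes.spot_point("red_line",w)[:1];p=eyes.spot_point("pointer_tip",w)[:1]
for n,q,z in(("k",k,114),("r",r,72),("p",p,75)):
    for e in q: X=atz(w,e["centre"],z)[:2];print(n,e["score"],X,"ang",np.degrees(np.arctan2(*(X-A)[::-1]))%360+8.02)
E
```

```text
t: 44.55
eef_pos: [523.2, -201.4, 250.1]
tcp_rot: [3.135, 0.003, 1.43]
ft_force: [0.1, 0.6, -1.1]
opening: 0.601
grip_force: 0.0
t: 45.8
eef_pos: [543.7, -222.2, 245.2]
tcp_rot: [-3.142, 0.0, 1.43]
ft_force: [-0.0, -0.4, -0.1]
opening: 0.597
grip_force: 0.0
t 45.8 pos [ 543.7 -222.2  245.2] rot [-3.1  0.   1.4] F [-0.  -0.4 -0.1] q [-0.5  0.4  1.6 -0.   1.1 -0.4] open 0.597 grip 0.0
k 0.9 [ 496.9 -167. ] ang 183.80180606507417
r 0.59 [ 608. -173.] ang 366.0334415413179
p 0.92 [ 609.6 -177.5] ang 361.66618558847506
```

View pics/w7.png

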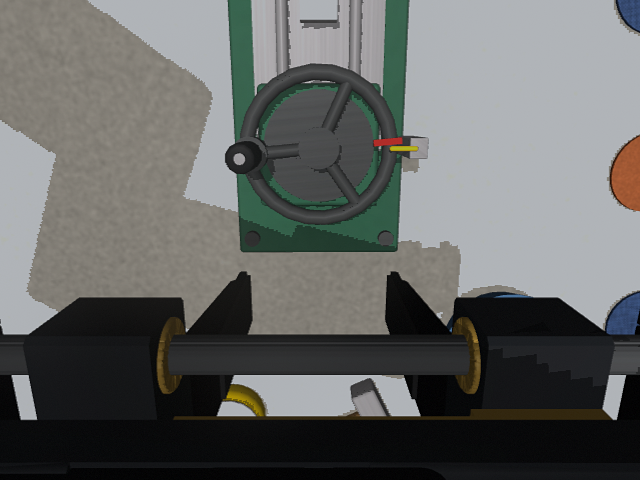

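The red line at (143,387) is about 5 mm from the pointer at (148,403), and the knob hasn't turned back. One last look at the block.

Run:
```python
from h import *
s=eyes.read_camera("scene");d=eyes.read_camera("side")
cv2.imwrite("pics/z2.png",np.hstack([cv2.resize(p["pixels"][a:a+100,b:b+95],None,fx=4,fy=5,interpolation=cv2.INTER_CUBIC) for p,a,b in((s,210,285),(d,200,295))])[:,:,::-1])
```

```text
(no output)
```

View pics/z2.png

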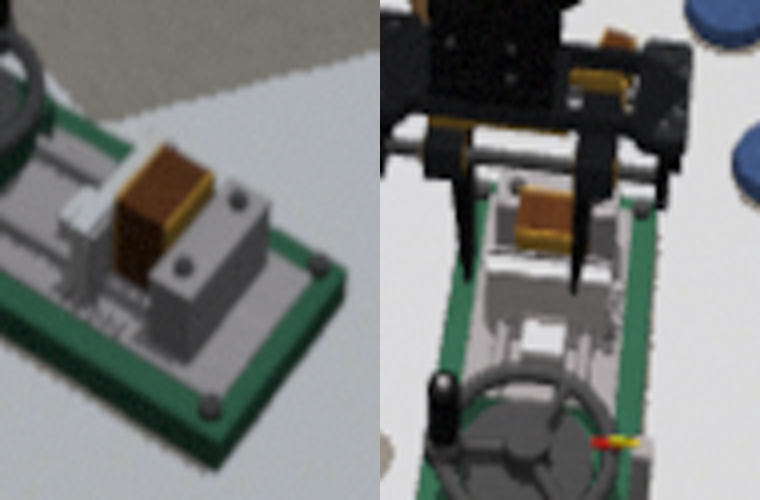

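The block stands upright, square and nipped between fence and rail, with the red line at the pointer. Handing in.

```bash
python3 -c "
from cell import env
print(env.job_done())"
```

```text
the job is handed in; nothing more can be done
None
```

The job is handed in: the fence nips the 40 mm block against the rail at an estimated 9 N (felt at the crank), the red line is about 5 mm from the pointer, and the crank was released without turning back; no verdict came back.

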